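Load the lidded box into its berth on the sloped wardrobe rack

TASK

A cedar block is lying in the berth at the top of the sloped rack: take it out and put it in the small open white tray. Then push the lidded storage box up the slope between the guides, gently and with no more than about 25 N, until its trailing edge drops behind the metal lip and it lies flat in the berth, and leave it there. Do not disturb the other things on the shelf.

Things in the scene. Friction and masses are not known exactly. Their poses are not given: they have to be found in the camera images.
- rack: Fixed plywood ramp with low wooden side guides and a steel catch frame across its upper part. Origin: on the table at the middle of the ramp's foot (low edge, flush with the table). x points level in the uphill direction, y left looking uphill, z up. From the origin its surface rises straight at 0.24 rad (13.75 degrees) above the table, 315 mm long along the slope, 150 mm wide.
- mouth (a point): Point on the table 60 mm before the ramp's foot, in the middle between the flared ends of the guides. There the guides (22 mm high) are 170 mm apart; they narrow to 110 mm clear just above the foot and run on up the slope 110 mm apart, 14 mm above its surface.
- lip_mid (a point): Point on the slope surface 150 mm along it from the foot: the middle of the range where the lip may be. The lip is a steel bar across the ramp: a 30 mm long wedge rising from the slope to a 6 mm flat crest 8 mm above it, with a square uphill face. That face is clamped (immovable) anywhere within 20 mm along the slope either side of this point; its setting is not measured.
- berth_end_mid (a point): Point on the slope surface 113.5 mm uphill of lip_mid: middle of the range of the black rubber buffer plate, 100 mm wide, 44 mm high (steel plate behind, 46 mm). It is always 113.5 mm from the lip's uphill face, on springs of 5 N per mm, 9 mm travel. The 113.5 mm between is the berth, bare slope: the box drops in 3.5 mm before it meets the buffer.
- box: Closed, smooth storage box, pale grey with white lid, 110 mm (x) by 100 mm (y) by 44 mm high, 0.45 to 0.8 kg, too wide to grasp. Origin: centre of its underside. Starts on the table, +x end towards the ramp; push it on its upright -x face, about a third up. Going up and over the lip takes about 3 to 10 N; a rise beyond that is the buffer. Friction 0.2 to 0.3: let go on the slope, it may slide back.
- cedar: Wooden cedar block, 50 mm (x, up the slope) by 28 mm (y, across) by 34 mm high, about 50 g, lying in the berth on the slope and tilted with it. Origin: centre of its underside. At least 25 mm free on both sides in y.
- tray: Fixed open white plastic tray, 120 mm (x) by 100 mm (y) outside, 32 mm high, walls and floor 4 mm. Origin: centre of its underside.
- tin: Bystander: round flat shoe-polish tin, 72 mm across, 28 mm high, beside the ramp. Origin: centre of its underside.
- spray: Bystander: white plastic bottle, 48 mm across, 130 mm high. Origin: centre of its underside.
- brush: Bystander: clothes brush lying between the robot and the ramp. Origin: its underside, near the middle.
- jar: Bystander: glass jar with steel cap, 66 mm across, 90 mm high. Origin: centre of its underside.
- carton: Bystander: small cardboard carton, 100 x 70 x 45 mm. Origin: centre of its underside.
- cup: Bystander: white ceramic cup, 72 mm across, 85 mm high. Origin: centre of its underside.
- shoetree: Bystander: wooden shoe tree with a steel rod, about 200 mm long, 36 mm high. Origin: its underside, near the middle.

How it is judged:
By the outcome, as a careful person would: the job done as asked, in the order asked, and still so for the second after the job is handed in, with the robot touching nothing.
It also fails if it takes over 59 s, if anything falls off the work surface, if the arm or the gripper's body presses on something with over 40 N, if the wrist force passes 120 N, or if a joint passes its speed limit or range.

ROBOT

A 7-joint arm with a two-finger parallel gripper is mounted at the origin on the work surface. World frame = base frame: x ahead of the robot, y to its left, z up, the work surface at z = 0. Lengths are in m, angles in rad, forces in N, time in s.
With the tool pointing down it reaches from about 0.425 to 0.925 m from the base axis. Payload 6.8 kg.
Tool frame: the origin (TCP) lies between the finger pads; the fingertips stand 14 mm ahead of it and the grasp point (between the pads) lies 5 mm behind it; z points along the fingers, y is the line along which they close (so a half turn about z gives the same grasp; the last joint's range is limited). The gripper opens to 85 mm and grips with 20 to 120 N. Pads are 22 mm wide; open, the fingers measure 114 mm over their backs; the gripper's body (76 mm by 85 mm) begins 54 mm behind the grasp point. The pads swing forward as they close: fully open they stand 13 mm farther back than shut.
Start: joints at [1.143, 0.477, 0.022, 1.555, -0.011, 1.109, -0.083], TCP at [0.212, -0.641, 0.224] pointing down, gripper open.
Joint ranges: [-2.96, 2.96], [-0.34, 2.1], [-1.41, 1.46], [0.24, 2.44], [-1.37, 4.51], [0.17, 1.92], [-2.96, 2.96]. Speed limits (rad/s): [2.39, 2.39, 3.14, 3.14, 3.14, 3.14, 3.14].

INTERFACE

Orientations are given as a rotation vector (axis times angle).
In Python, from bench import r, eyes, ticket gives the robot as it stands. The module is installed in compiled form; this text tells all that it offers.
- The arm moves only by the tool arm_command, never from a script. Its argument "plan" is text: rows parted by semicolons, each of 4 numbers parted by spaces: the shift along the tool's x, y, z in m, then the turn about the tool's z in degrees. In form: tx ty tz yaw; .... A call has 1 to 20 rows; each row shifts and turns the commanded pose from where the row before left it, along the tool's axes as they then stand; what a row does not reach is not made up. A row lasts 1/8 s, in which the tool goes at most 62.5 mm and 10.7 degrees, less where a joint would pass 70% of its speed; a pose out of reach is approached as far as the arm can. A call is refused whole if a number of a shift passes 0.0625 or a number of a turn 10.7, either way. A call with a gripper value outside its range is refused whole. "hand" is the closure, from -1 (fully open) to 1 (shut), set as the call begins (left out, the last holds). The fingers move at their own pace and stop on an object; "grip_force" is the grip in N (left out, the last holds). Time passes only in rows, so rows that do not move let the fingers close. It gives the time, the measured TCP pose, the force, the opening and the grip force at its end, in the units of the state.
- r.get_obs(): the state, without advancing time (a new reading comes with each control period).
- eyes.grab_frame(name): name is "scene" or "top"; returns (picture, depth): 480x640x3 uint8, red, green, blue; 480x640 float32, m along the optical axis (not along the pixel's ray), 0 where there is no reading.
- eyes.calibration(name): a dict with "fov_y" (degrees; the focal length in pixels is half the picture's height over the tangent of half this angle, whatever the lens; pixels are square), "cx", "cy" (the principal point, pixels), "origin" and "attitude" of the camera in the world. Camera axes: x right, y up, looking along -z (the intrinsics and any distortion apply to the point x, -y, -z); pixel columns grow to the right and rows downward; lengths in m; the calibration is good to about 2 mm. A picture is of the moment at which its call begins. calibration takes no time and is no camera call.
- ticket.hand_in(): hands the job in; it is judged then, once.
The state is a dict: "clock": time; "joints": joint angles; "qvel": joint speeds; "tau": joint torques, N m; "tcp_pos": TCP position; "orientation": TCP orientation; "contact_force": force on the tool from outside, world axes, zero at the start; "moment": the same for the moment, N m; "grip_width": finger opening in m; "gripper_force": force on a finger pad.
Only numpy, scipy, OpenCV 4.12 (cv2) and the standard library are available. Lean on these libraries where they do the work, as an engineer would, in place of code of your own. Each camera call takes 0.05 s, during which the arm holds its last target. There are 200 camera calls.

## Working session

There is one attempt and no reset: what is moved stays moved. The work goes in short steps, Python scripts to look and compute and a tool call to move; the robot and the scene stay as the last step left them, time stands still between calls to the robot, and variables do not carry over. Pictures are saved under pics/ and viewed, at most 10 in all, crops included, and the job is handed in when it is done.

Besides the shell and the picture viewer there is one more tool, called by a JSON object that holds its "name" and its "arguments", one argument or row to a line. arm_command: Moves the arm, as the interface text tells. Its arguments: {"type":"object","properties":{"plan":{"type":"string"},"hand":{"type":"number"},"grip_force":{"type":"number"}},"required":["plan"]}

```bash
mkdir -p pics; cat > h.py <<'E'
import numpy as np, cv2
from bench import r, eyes, ticket
from scipy.spatial.transform import Rotation as R
def cal(n):
    c=eyes.calibration(n); f=240/np.tan(np.radians(c['fov_y'])/2)
    return c,f
E
python3 - <<'E'
from h import *
for n in ("scene","top"):
    print(eyes.calibration(n))
    p,d=eyes.grab_frame(n); cv2.imwrite(f'pics/{n}0.png',p[:,:,::-1]); np.savez(f'{n}0.npz',p=p,d=d)
print(r.get_obs())
E
```

```text
{'fov_y': 46.484584319202945, 'cx': 325.15706216388736, 'cy': 235.0913298793266, 'origin': array([ 1.42262525, -0.37643092,  1.08028202]), 'attitude': array([0.66185873, 0.42230367, 1.13649798])}
{'fov_y': 55.47632228819363, 'cx': 311.1796443916576, 'cy': 239.996815084655, 'origin': array([ 0.40562236, -0.00581133,  1.1661523 ]), 'attitude': array([ 0.11973269, -0.12392175, -1.58026913])}
{'clock': 0.1, 'joints': array([ 1.14290339,  0.47771702,  0.02233958,  1.55633752, -0.01151523,
        1.10925969, -0.08311482]), 'qvel': array([ 0.00029985, -0.00204739,  0.00105897, -0.00353644, -0.00098504,
       -0.001338  , -0.00108058]), 'tau': array([ 4.46890161e-03, -5.97757781e+01,  1.61398284e+00, -2.81952953e+01,
        1.28873368e-02,  5.05330929e-03,  2.87999001e-05]), 'tcp_pos': array([ 0.21203078, -0.64027947,  0.2230295 ]), 'orientation': array([-3.09998296e+00, -4.99946339e-01,  5.52987718e-04]), 'contact_force': array([-0.57867592, -0.37079564, -0.10979215]), 'moment': array([0.04292356, 0.00886857, 0.02984016]), 'gripper_force': 0.0, 'grip_width': 0.08562528922449801}
```

View pics/top0.png

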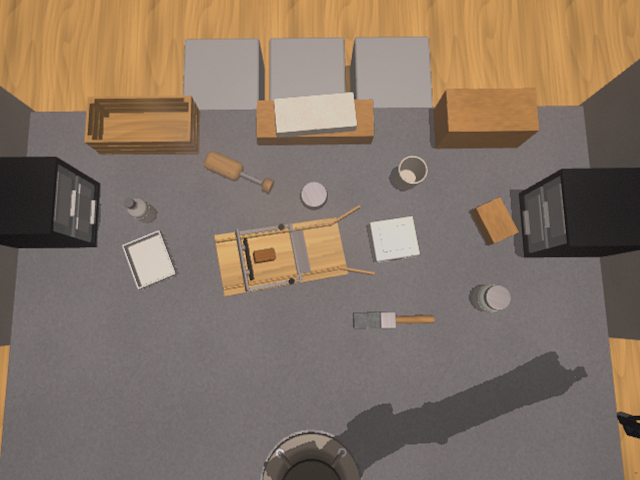

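View pics/scene0.png

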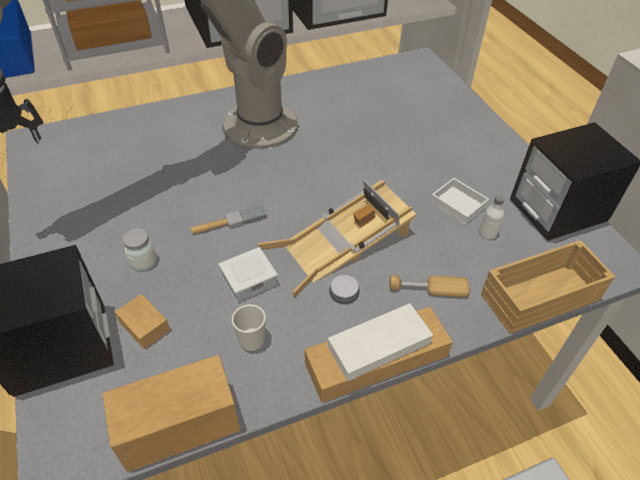

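The top view shows the ramp rising to the left: foot near (345,248), lip near (300,248), cedar at (264,255) and buffer at (248,258). The tray is at (149,260), the box at (395,238) and the tin at (314,194). The scene view agrees with this layout.

```bash
cat >> h.py <<'E'
def cloud(n,p,d):
    c,f=cal(n); v,u=np.mgrid[0:480,0:640]
    P=np.stack([(u-c['cx'])/f*d,-(v-c['cy'])/f*d,-d],-1)
    return P@R.from_rotvec(c['attitude']).as_matrix().T+c['origin']
E
python3 - <<'E'
from h import *
np.set_printoptions(precision=4,suppress=True)
z=np.load('top0.npz');p,d=z['p'],z['d'];W=cloud('top',p,d)
hsv=cv2.cvtColor(p,cv2.COLOR_RGB2HSV)
print('table',[W[v,u] for v,u in((350,200),(150,350),(400,500),(300,300))])
def blob(m,name,zlo,zhi,box):
    u0,v0,u1,v1=box; M=np.zeros_like(m);M[v0:v1,u0:u1]=m[v0:v1,u0:u1]
    M&=(W[...,2]>zlo)&(W[...,2]<zhi)&(d>0)
    n,l,s,_=cv2.connectedComponentsWithStats(M.astype(np.uint8)); k=1+s[1:,4].argmax()
    X=W[l==k]; rc=cv2.minAreaRect((X[:,:2]*1000).astype(np.float32))
    print(name,len(X),'mean',X.mean(0),'rect',rc,'z',np.percentile(X[:,2],[5,50,95]))
    return X
one=np.ones((480,640),bool)
blob(one,'box',.035,.06,(360,205,430,270))
blob(one,'trayrim',.022,.05,(110,220,185,298))
blob((hsv[...,1]>120)&(hsv[...,2]<200),'cedar',.05,.12,(250,240,280,270))
blob((hsv[...,2]<60),'buffer',.05,.16,(235,232,262,285))
blob(one,'tin',.02,.04,(295,175,335,215))
blob(one,'brush',.008,.09,(345,300,445,335))
# ramp plane: points between foot and lip
X=W[235:262,312:338].reshape(-1,3)
A=np.c_[X[:,:2],np.ones(len(X))];c,*_=np.linalg.lstsq(A,X[:,2],rcond=None)
g=c[:2];print('ramp slope',np.hypot(*g),'tan.24',np.tan(.24),'uphill yaw',np.arctan2(g[1],g[0]),'resid',np.std(A@c-X[:,2]),'foot line',c)
# box of heights along a row
for v in (250,):
    for u in range(215,352,4): print(u,W[v+ (300-u)//12,u],p[v+(300-u)//12,u])
i=cv2.resize(p[195:305,205:430,::-1],None,fx=3.5,fy=3.5,interpolation=cv2.INTER_CUBIC);cv2.imwrite('pics/c1.png',i)
E
```

```text
table [array([0.314 , 0.2701, 0.0016]), array([ 0.827 , -0.1163,  0.0066]), array([ 0.1847, -0.4677,  0.0012]), array([ 0.4342,  0.0203, -0.0018])]
box 1765 mean [ 0.5835 -0.217   0.0453] rect ((584.4125366210938, -217.6835479736328), (102.32913208007812, 110.53701782226562), 7.7210869789123535) z [0.0414 0.0453 0.049 ]
trayrim 440 mean [0.5414 0.3979 0.0303] rect ((541.1903686523438, 396.88818359375), (120.41084289550781, 102.17617797851562), 22.274906158447266) z [0.0233 0.0308 0.0358]
cedar 316 mean [0.5394 0.1063 0.0782] rect ((540.9122924804688, 109.00347900390625), (40.64680862426758, 62.90064239501953), 13.868122100830078) z [0.0542 0.0816 0.0891]
buffer 105 mean [0.5289 0.1401 0.096 ] rect ((530.69873046875, 141.9584197998047), (97.5171127319336, 11.087125778198242), 10.892146110534668) z [0.0756 0.0994 0.1051]
tin 533 mean [ 0.7022 -0.0185  0.0287] rect ((703.2383422851562, -18.49083709716797), (66.7616958618164, 65.83736419677734), 27.364519119262695) z [0.0222 0.029  0.0327]
brush 985 mean [ 0.3839 -0.1954  0.0191] rect ((383.96954345703125, -213.13619995117188), (199.7940
[... 987 characters left out ...]
04 158 103]
291 [0.5577 0.0408 0.0337] [212 166 108]
295 [0.5576 0.0308 0.0337] [152 137 133]
299 [0.5571 0.0208 0.0361] [142 130 125]
303 [0.5598 0.0108 0.0338] [140 126 123]
307 [0.5615 0.0008 0.0205] [203 157 103]
311 [ 0.5612 -0.0093  0.0217] [201 155 103]
315 [ 0.564  -0.0195  0.0192] [200 156 104]
319 [ 0.5642 -0.0297  0.0168] [204 158 105]
323 [ 0.5646 -0.04    0.0125] [203 158 104]
327 [ 0.5673 -0.0503  0.0107] [203 158 106]
331 [ 0.5675 -0.0606  0.0087] [206 159 107]
335 [ 0.5679 -0.0711  0.0048] [204 159 109]
339 [ 0.5702 -0.0813  0.0061] [206 162 110]
343 [ 0.5711 -0.0922 -0.0015] [125 117 116]
347 [ 0.5706 -0.1022  0.0014] [129 119 115]
351 [ 0.5727 -0.1124  0.0036] [130 120 118]
```

View pics/c1.png

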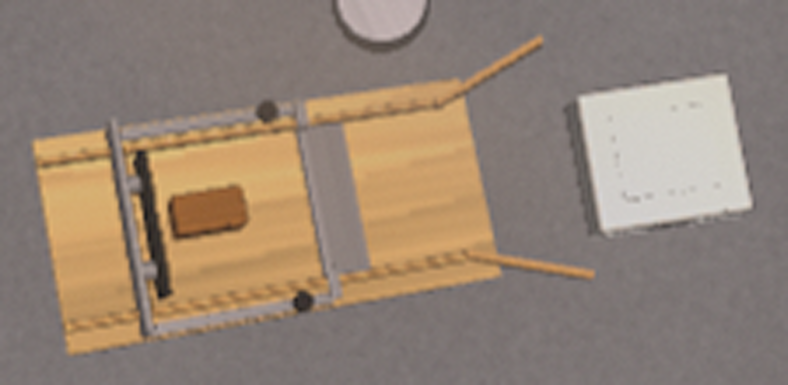

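The crop shows the ramp's plywood corners at the foot at (338,218) and (347,274) and at the top at (215,236) and (224,296) in full-frame pixels. The cedar lies clear in the berth, and the box sits before the mouth, roughly aligned with the ramp.

```bash
cat >> h.py <<'E'
def ray(n,uv,z):
    c,f=cal(n); uv=np.atleast_2d(np.asarray(uv,float))
    D=np.c_[(uv[:,0]-c['cx'])/f,-(uv[:,1]-c['cy'])/f,-np.ones(len(uv))]@R.from_rotvec(c['attitude']).as_matrix().T
    return c['origin']+D*((z-c['origin'][2])/D[:,2])[:,None]
E
python3 - <<'E'
from h import *
np.set_printoptions(precision=4,suppress=True)
z=np.load('top0.npz');p,d=z['p'],z['d']
hsv=cv2.cvtColor(p,cv2.COLOR_RGB2HSV)
S=.24
def cr(x,y): return (205+(x+.5)/3.5-.5,195+(y+.5)/3.5-.5)
foot=ray('top',[cr(465,80),cr(498,275)],0); top=ray('top',[cr(35,142),cr(68,352)],.0749)
print('foot',foot,np.linalg.norm(foot[0]-foot[1]),'top',top,np.linalg.norm(top[0]-top[1]),'len',np.linalg.norm((top-foot).mean(0)))
f0=foot.mean(0);t0=top.mean(0);u=(t0-f0)[:2];yaw=np.arctan2(u[1],u[0]);print('yaw from length',yaw,'from foot',np.arctan2(*(foot[0]-foot[1])[:2][::-1])+np.pi/2,'top',np.arctan2(*(top[0]-top[1])[:2][::-1])+np.pi/2)
U=u/np.linalg.norm(u);N=np.array([-U[1],U[0]])
# lip: grey pixels on ramp
def slope_hit(uv):  # iterate ray onto slope plane
    q=[]
    for a in np.atleast_2d(uv):
        zz=.03
        for _ in range(20):
            P=ray('top',a,zz)[0]; zz=max(0,(P[:2]-f0[:2])@U*np.tan(S))
        q.append([(P[:2]-f0[:2])@U/np.cos(S),(P[:2]-f0[:2])@N])
    return np.array(q)
print('lip uphill edges(s,y)',slope_hit([cr(300,105),cr(335,298),cr(345,125),cr(370,270)]))
# cedar top face
m=((hsv[...,1]>150)&(hsv[...,2]<175)).astype(np.uint8);M=np.zeros_like(m);M[240:272,250:280]=m[240:272,250:280]
n,l,s,c=cv2.connectedComponentsWithStats(M);k=1+s[1:,4].argmax();print('cedar px',c[k],s[k])
for zz in(.078,.083,.086):
  vv,uu=np.where(l==k);X=ray('top',np.c_[uu,vv],zz)
  rc=cv2.minAreaRect((X[:,:2]*1000).astype(np.float32));
  e=X.mean(0);print(zz,rc,(e[:2]-f0[:2])@U,(e[:2]-f0[:2])@N)
# box top
m=((hsv[...,1]<40)&(hsv[...,2]>170)).astype(np.uint8)
for nm,b,zz in(('box',(365,210,425,265),.044),('tray',(115,225,182,292),.032)):
  M=np.zeros_like(m);M[b[1]:b[3],b[0]:b[2]]=m[b[1]:b[3],b[0]:b[2]]
  cs,_=cv2.findContours(M,0,1);C=max(cs,key=cv2.contourArea).reshape(-1,2)
  X=ray('top',C,zz);rc=cv2.minAreaRect((X[:,:2]*1000).astype(np.float32))
  ctr=np.array(rc[0])/1000;print(nm,rc,'ramp frame',(ctr-f0[:2])@U,(ctr-f0[:2])@N)
  print(cv2.boxPoints(rc).round())
print('f0',f0,'U',U)
E
```

```text
foot [[ 0.6461 -0.0795  0.    ]
 [ 0.5005 -0.1004  0.    ]] 0.14710054984178889 top [[0.5907 0.2239 0.0749]
 [0.4459 0.1987 0.0749]] 0.146937219796058 len 0.31526315997188303
yaw from length 1.7514097445436025 from foot 1.7135106882777633 top 1.7431638370356732
lip uphill edges(s,y) [[ 0.1247 -0.0727]
 [ 0.1262  0.0692]
 [ 0.0945 -0.0533]
 [ 0.097   0.0539]]
cedar px [264.2864 254.7887] [254 249  21  13 213]
0.078 ((540.9928588867188, 102.96498107910156), (26.656686782836914, 46.85449981689453), 9.649347305297852) 0.19581261634062272 -0.0028984134035372955
0.083 ((540.3709716796875, 102.46517181396484), (26.53417205810547, 46.639225006103516), 9.649245262145996) 0.19543161170245393 -0.0021965270734473916
0.086 ((539.9976196289062, 102.16526794433594), (26.460681915283203, 46.510040283203125), 9.649285316467285) 0.19520300891955245 -0.0017753952753943726
box ((583.5602416992188, -217.55401611328125), (98.6493148803711, 108.32518768310547), 7.9810051918029785) ramp frame -0.12736753426647143 0.012845927728350661
[[ 527. -171.]
 [ 542. -278.]
 [ 640. -264.]
 [ 625. -157.]]
tray ((540.380859375, 397.91754150390625), (119.64192962646484, 98.74575805664062), 22.06254768371582) ramp frame 0.48584901483925497 -0.05523609042983994
[[466. 421.]
 [503. 330.]
 [614. 375.]
 [577. 466.]]
f0 [ 0.5733 -0.09    0.    ] U [-0.1796  0.9837]
```

```bash
cat >> h.py <<'E'
F0=np.array([.5733,-.09,0]);YAW=np.radians(100);UU=np.array([np.cos(YAW),np.sin(YAW)])
def head(o): m=R.from_rotvec(o['orientation']).as_matrix();return np.degrees(np.arctan2(m[1,0],m[0,0]))
def rows(way):
    """way: list of (x,y,z,heading_deg,n) from the measured pose"""
    o=r.get_obs();P=o['tcp_pos'].copy();H=head(o);out=[]
    for x,y,z,h,n in way:
        d=(np.array([x,y,z])-P)/n;dh=(h-H)/n
        for _ in range(n):
            a=np.radians(H);tx=d[0]*np.cos(a)+d[1]*np.sin(a);ty=d[0]*np.sin(a)-d[1]*np.cos(a)
            out.append(f"{tx:.3f} {ty:.3f} {-d[2]:.3f} {-dh:.1f}");H+=dh;P=P+d
    print(len(out),'; '.join(out))
E
python3 - <<'E'
from h import *
print(head(r.get_obs()))
rows([(.50,-.30,.22,60,9),(.54,.106,.19,100,9)])
E
```

```text
18.322864399633644
18 0.042 -0.026 0.000 -4.6; 0.044 -0.022 0.000 -4.6; 0.046 -0.019 0.000 -4.6; 0.047 -0.015 0.000 -4.6; 0.048 -0.011 0.000 -4.6; 0.049 -0.007 0.000 -4.6; 0.049 -0.003 0.000 -4.6; 0.050 0.001 0.000 -4.6; 0.049 0.005 0.000 -4.6; 0.041 -0.019 0.003 -4.4; 0.043 -0.015 0.003 -4.4; 0.044 -0.012 0.003 -4.4; 0.044 -0.009 0.003 -4.4; 0.045 -0.005 0.003 -4.4; 0.045 -0.002 0.003 -4.4; 0.045 0.002 0.003 -4.4; 0.045 0.005 0.003 -4.4; 0.044 0.009 0.003 -4.4
```

{"name": "arm_command", "arguments": {
  "plan": "0.042 -0.026 0 -4.6; 0.044 -0.022 0 -4.6; 0.046 -0.019 0 -4.6; 0.047 -0.015 0 -4.6; 0.048 -0.011 0 -4.6; 0.049 -0.007 0 -4.6; 0.049 -0.003 0 -4.6; 0.05 0.001 0 -4.6; 0.049 0.005 0 -4.6; 0.041 -0.019 0.003 -4.4; 0.043 -0.015 0.003 -4.4; 0.044 -0.012 0.003 -4.4; 0.044 -0.009 0.003 -4.4; 0.045 -0.005 0.003 -4.4; 0.045 -0.002 0.003 -4.4; 0.045 0.002 0.003 -4.4; 0.045 0.005 0.003 -4.4; 0.044 0.009 0.003 -4.4; 0 0 0 0",
  "hand": -0.3,
  "grip_force": 30
}}

```text
clock: 2.48
tcp_pos: [0.5428, 0.1071, 0.1966]
orientation: [-2.024, -2.4, -0.002]
contact_force: [-0.1, -0.8, -0.6]
grip_width: 0.0552
gripper_force: 0.0
```

```bash
python3 - <<'E'
from h import *
o=r.get_obs();print(o['clock'],o['tcp_pos'],head(o),o['grip_width'],o['contact_force'],o['qvel'])
rows([(.5397,.1064,.12,100,3),(.5397,.1064,.074,100,4)])
E
```

```text
2.475 [0.54282961 0.10707449 0.19662902] 99.73252274487993 0.05520761580590834 [-0.14625217 -0.84828524 -0.57907355] [ 0.04497945 -0.01473942  0.06441355  0.01501203  0.01247855  0.01295973
  0.00684065]
7 -0.000 -0.001 0.026 -0.1; -0.000 -0.001 0.026 -0.1; -0.000 -0.001 0.026 -0.1; -0.000 0.000 0.011 -0.0; -0.000 0.000 0.011 -0.0; -0.000 0.000 0.011 -0.0; -0.000 0.000 0.011 -0.0
```

{"name": "arm_command", "arguments": {
  "plan": "0 -0.001 0.026 0; 0 -0.001 0.026 0; 0 -0.001 0.025 0; 0 0 0 0"
}}

```text
clock: 2.98
tcp_pos: [0.5389, 0.1004, 0.1181]
orientation: [-2.034, -2.391, 0.006]
contact_force: [0.3, -0.5, 0.4]
grip_width: 0.0558
gripper_force: 0.0
```

```bash
python3 - <<'E'
from h import *
p,d=eyes.grab_frame('scene');cv2.imwrite('pics/s1.png',cv2.resize(p[140:290,260:460,::-1],None,fx=4,fy=4,interpolation=cv2.INTER_CUBIC))
o=r.get_obs();print(o['clock'],o['tcp_pos'],head(o))
E
```

```text
3.025 [0.54004409 0.10099104 0.11945668] 99.25173805137271
```

View pics/s1.png

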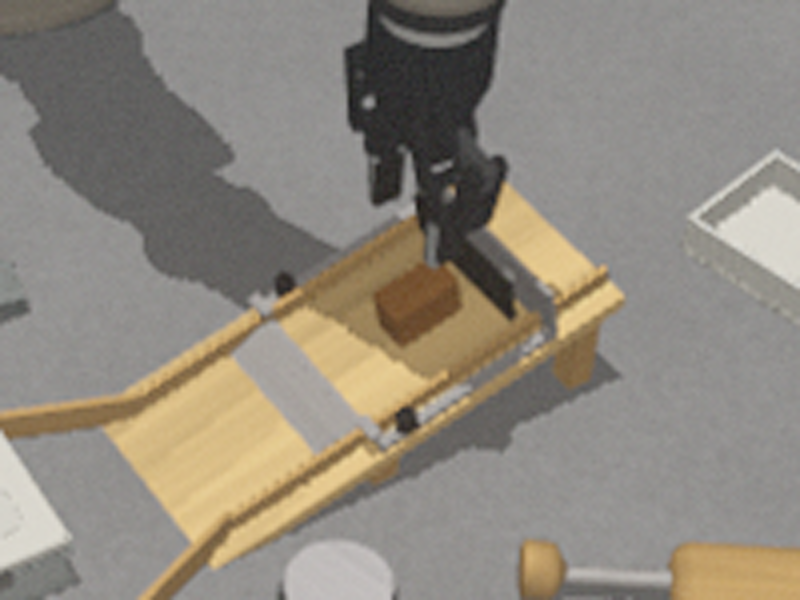

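The fingers straddle the line of the cedar, with the near fingertip at crop (430,255) above it. The cedar, lip and frame are where I measured them, so I descend.

{"name": "arm_command", "arguments": {
  "plan": "0.004 0 0.011 0; 0.001 0 0.011 0; 0 0 0.011 0; 0 0 0.011 0; 0 0 0 0; 0 0 0 0"
}}

```text
clock: 3.78
tcp_pos: [0.5399, 0.107, 0.076]
orientation: [2.034, 2.395, 0.0]
contact_force: [-1.2, -0.3, 0.0]
grip_width: 0.0558
gripper_force: 0.0
```

{"name": "arm_command", "arguments": {
  "plan": "0 0 0 0; 0 0 0 0; 0 0 0 0; 0 0 0 0; 0 0 0 0; 0 0 0 0",
  "hand": 1,
  "grip_force": 30
}}

```text
clock: 4.53
tcp_pos: [0.5442, 0.1073, 0.0808]
orientation: [2.03, 2.388, 0.01]
contact_force: [-2.6, -5.1, 32.3]
grip_width: 0.0045
gripper_force: 35.5
```

{"name": "arm_command", "arguments": {
  "plan": "0 0 -0.03 0; 0 0 -0.045 0; 0 0 -0.045 0",
  "hand": -0.3
}}

```text
clock: 4.9
tcp_pos: [0.5395, 0.1069, 0.1973]
orientation: [-2.033, -2.395, 0.0]
contact_force: [1.6, -0.1, -0.2]
grip_width: 0.0554
gripper_force: 0.0
```

```bash
python3 - <<'E'
from h import *
p,d=eyes.grab_frame('scene');cv2.imwrite('pics/s2.png',cv2.resize(p[140:290,260:460,::-1],None,fx=4,fy=4,interpolation=cv2.INTER_CUBIC))
o=r.get_obs();print(o['clock'],o['tcp_pos'],head(o),o['grip_width'],o['contact_force'])
E
```

```text
4.95 [0.54270922 0.10829368 0.20349025] 99.33094255632992 0.05572258401299829 [1.59018804 1.40555098 4.12700461]
```

View pics/s2.png

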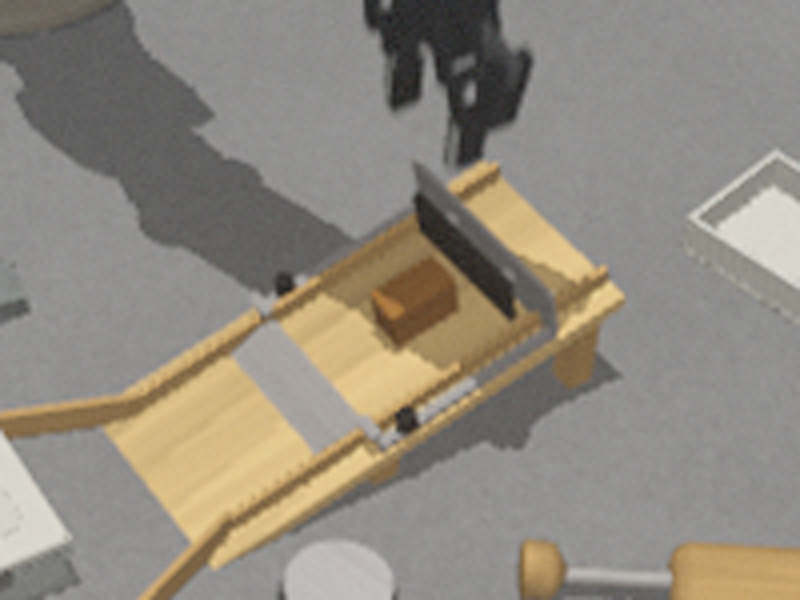

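The cedar is still in the berth and almost unmoved: its top face spans about crop (372,298), (430,258), (458,275) and (400,318). The fingers are clear above it. I cross-check its position from this camera.

```bash
python3 - <<'E'
from h import *
np.set_printoptions(precision=4,suppress=True)
p,d=eyes.grab_frame('scene');W=cloud('scene',p,d)
hsv=cv2.cvtColor(p,cv2.COLOR_RGB2HSV)
m=((hsv[...,1]>150)&(hsv[...,2]<185)).astype(np.uint8);M=np.zeros_like(m);M[200:230,350:378]=m[200:230,350:378]
n,l,s,c=cv2.connectedComponentsWithStats(M);k=1+s[1:,4].argmax();X=W[l==k];print('cedar',s[k],c[k],X.mean(0),np.percentile(X,[3,97],axis=0))
T=X[X[:,2]>np.percentile(X[:,2],60)];print('top part',T.mean(0))
def px(x,y):return (260+(x+.5)/4-.5,140+(y+.5)/4-.5)
print('top corners @.083',ray('scene',[px(372,298),px(430,258),px(458,275),px(400,318)],.083))
print('foot corners scene',ray('scene',[px(213,567),px(105,432)],0.))
v,u=[int(x) for x in px(130,480)[::-1]];
for x,y in((160,460),(220,420),(340,360),(500,310),(560,250)):
    a=px(x,y);print((x,y),W[int(a[1])-1:int(a[1])+2,int(a[0])-1:int(a[0])+2].reshape(-1,3).mean(0))
print('scene table',W[300:306,420:426].reshape(-1,3).mean(0))
o=r.get_obs();q,dd=eyes.grab_frame('top');W2=cloud('top',q,dd)
# gripper lowest points in scene cloud
g=(hsv[...,2]<70)&(W[...,2]>.13)&(abs(W[...,0]-o['tcp_pos'][0])<.08)&(abs(W[...,1]-o['tcp_pos'][1])<.08)
G=W[g];print(o['tcp_pos'],'grip z pct',np.percentile(G[:,2],[0,1,3,10]));L=G[G[:,2]<np.percentile(G[:,2],8)];print(np.percentile(L,[5,50,95],axis=0))
E
```

```text
cedar [353 206  16  14  69] [359.6232 213.8841] [0.5449 0.0934 0.0791] [[0.5322 0.0798 0.0722]
 [0.5579 0.1166 0.0865]]
top part [0.5414 0.1024 0.083 ]
top corners @.083 [[0.5429 0.0747 0.083 ]
 [0.5233 0.1239 0.083 ]
 [0.5436 0.1341 0.083 ]
 [0.5651 0.084  0.083 ]]
foot corners scene [[ 0.6453 -0.0715  0.    ]
 [ 0.5188 -0.0967  0.    ]]
(160, 460) [ 0.5534 -0.0736  0.003 ]
(220, 420) [ 0.5448 -0.0296  0.0142]
(340, 360) [0.542  0.0538 0.0355]
(500, 310) [0.5663 0.1526 0.0667]
(560, 250) [0.537  0.2094 0.0735]
scene table [ 0.7977  0.148  -0.0001]
[0.5428 0.1082 0.2012] grip z pct [0.2193 0.228  0.2419 0.2714]
[[0.5048 0.0916 0.2234]
 [0.5175 0.1035 0.2462]
 [0.5864 0.114  0.266 ]]
```

```bash
python3 - <<'E'
from h import *
np.set_printoptions(precision=4,suppress=True)
p,d=eyes.grab_frame('scene');W=cloud('scene',p,d);o=r.get_obs()
D=W-o['tcp_pos'];a=np.radians(head(o));X=np.stack([D[...,0]*np.cos(a)+D[...,1]*np.sin(a),D[...,0]*np.sin(a)-D[...,1]*np.cos(a),-D[...,2]],-1)
g=(d>0)&(abs(X[...,0])<.06)&(abs(X[...,1])<.07)&(abs(X[...,2])<.07)
for lo in range(-50,50,5):
    s=g&(X[...,2]*1000>=lo)&(X[...,2]*1000<lo+5)
    if s.sum(): print(lo,s.sum(),'x',np.percentile(X[s][:,0],[5,95]),'y',np.percentile(X[s][:,1],[5,50,95]),p[s].mean(0).astype(int))
print(o['tcp_pos'],o['grip_width'])
E
```

```text
-50 28 x [-0.0107  0.0081] y [-0.0322 -0.0257  0.0427] [63 62 61]
-45 31 x [-0.0106  0.008 ] y [-0.0279  0.0314  0.045 ] [66 65 63]
-40 32 x [-0.0094  0.0068] y [-0.0397 -0.0237  0.0444] [60 60 58]
-35 34 x [-0.0103  0.01  ] y [-0.0341 -0.023   0.0438] [71 69 68]
-30 30 x [-0.0102  0.0082] y [-0.0298  0.0286  0.0448] [71 70 68]
-25 31 x [-0.011   0.0051] y [-0.0278 -0.0239  0.0423] [69 68 66]
-20 16 x [-0.0104  0.0097] y [-0.029  -0.025   0.0369] [90 88 87]
-15 8 x [-0.007   0.0078] y [-0.0278  0.005   0.0369] [126 123 119]
[0.5402 0.1069 0.1967] 0.055680234456009337
```

Both cameras put the cedar at about (.541,.104), so the position was right. The fingertips actually stand about 10 mm higher relative to the TCP than assumed, so I need to go about 20 mm lower.

{"name": "arm_command", "arguments": {
  "plan": "0 0 0.03 0; 0 0 0.03 0; 0 0 0.03 0; 0 0 0.02 0; 0 0 0.011 0; 0 0 0.01 0; 0 0 0.01 0; 0 0 0 0"
}}

```text
clock: 6.1
tcp_pos: [0.5395, 0.1069, 0.0545]
orientation: [-2.033, -2.394, 0.001]
contact_force: [-0.2, 0.1, -0.1]
grip_width: 0.0555
gripper_force: 0.0
```

{"name": "arm_command", "arguments": {
  "plan": "0 0 0 0; 0 0 0 0; 0 0 0 0; 0 0 0 0",
  "hand": 1,
  "grip_force": 25
}}

```text
clock: 6.6
tcp_pos: [0.5403, 0.1071, 0.0555]
orientation: [2.033, 2.394, 0.001]
contact_force: [-0.5, -0.1, 5.8]
grip_width: 0.0275
gripper_force: 25.6
```

{"name": "arm_command", "arguments": {
  "plan": "0 0 -0.02 0; 0 0 -0.03 0; 0 0 -0.03 0; 0 0 -0.03 0; 0 0 0 0"
}}

```text
clock: 7.22
tcp_pos: [0.5413, 0.1076, 0.1681]
orientation: [2.032, 2.392, 0.006]
contact_force: [0.2, -0.0, -0.9]
grip_width: 0.0276
gripper_force: 24.9
```

```bash
python3 - <<'E'
from h import *
o=r.get_obs();print(o['clock'],o['tcp_pos'],head(o),o['grip_width'])
rows([(.541,.397,.15,112,8),(.541,.397,.06,112,4),(.541,.397,.018,112,4)])
E
```

```text
7.225 [0.5413042  0.10759421 0.16809826] 99.31838625835206 0.027555603867595386
16 0.036 0.006 0.002 -1.6; 0.036 0.007 0.002 -1.6; 0.035 0.008 0.002 -1.6; 0.035 0.009 0.002 -1.6; 0.035 0.010 0.002 -1.6; 0.035 0.011 0.002 -1.6; 0.034 0.012 0.002 -1.6; 0.034 0.013 0.002 -1.6; 0.000 -0.000 0.023 -0.0; 0.000 -0.000 0.023 -0.0; 0.000 -0.000 0.023 -0.0; 0.000 -0.000 0.023 -0.0; 0.000 -0.000 0.010 -0.0; 0.000 -0.000 0.010 -0.0; 0.000 -0.000 0.010 -0.0; 0.000 -0.000 0.010 -0.0
```

{"name": "arm_command", "arguments": {
  "plan": "0.036 0.006 0.002 -1.6; 0.036 0.007 0.002 -1.6; 0.035 0.008 0.002 -1.6; 0.035 0.009 0.002 -1.6; 0.035 0.01 0.002 -1.6; 0.035 0.011 0.002 -1.6; 0.034 0.012 0.002 -1.6; 0.034 0.013 0.002 -1.6; 0 0 0.023 0; 0 0 0.023 0; 0 0 0.023 0; 0 0 0.023 0; 0 0 0 0"
}}

```text
clock: 8.85
tcp_pos: [0.54, 0.3961, 0.0542]
orientation: [-1.754, -2.605, 0.007]
contact_force: [-0.1, 0.4, 0.4]
grip_width: 0.0276
gripper_force: 24.9
```

```bash
python3 - <<'E'
from h import *
p,d=eyes.grab_frame('scene');cv2.imwrite('pics/s3.png',cv2.resize(p[120:270,380:580,::-1],None,fx=4,fy=4,interpolation=cv2.INTER_CUBIC))
o=r.get_obs();print(o['clock'],o['tcp_pos'],head(o),o['grip_width'])
E
```

```text
8.9 [0.54073814 0.39707003 0.05588224] 112.10610100710511 0.02735922296467377
```

View pics/s3.png

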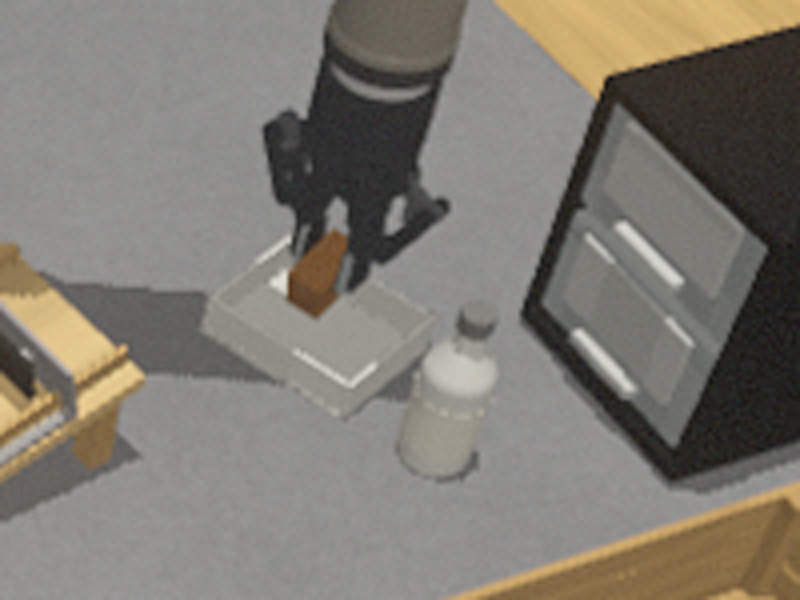

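The cedar is held in the fingers above the tray at crop (318,275), well inside the rim and clear of the bottle.

{"name": "arm_command", "arguments": {
  "plan": "0 0 0.012 0; 0 0 0.012 0; 0 0 0.008 0; 0 0 0.005 0; 0 0 0 0; 0 0 0 0"
}}

```text
clock: 9.65
tcp_pos: [0.5413, 0.398, 0.0202]
orientation: [1.754, 2.606, 0.001]
contact_force: [0.4, -0.6, -0.7]
grip_width: 0.0275
gripper_force: 24.9
```

{"name": "arm_command", "arguments": {
  "plan": "0 0 0 0; 0 0 0 0; 0 0 0 0; 0 0 -0.03 0; 0 0 -0.045 0; 0 0 -0.05 0",
  "hand": -0.25
}}

```text
clock: 10.4
tcp_pos: [0.5407, 0.3974, 0.1457]
orientation: [-1.753, -2.606, 0.002]
contact_force: [0.6, 1.3, 0.5]
grip_width: 0.0533
gripper_force: 0.0
```

```bash
python3 - <<'E'
from h import *
o=r.get_obs();print(o['clock'],o['tcp_pos'],head(o),o['grip_width'])
rows([(.50,.20,.17,106,5),(.50,-.10,.2,95,7),(.59,-.325,.15,98,6)])
p,d=eyes.grab_frame('scene');W=cloud('scene',p,d);hsv=cv2.cvtColor(p,cv2.COLOR_RGB2HSV)
m=(hsv[...,1]>130)&(hsv[...,2]<200)&(abs(W[...,0]-.54)<.07)&(abs(W[...,1]-.397)<.07)&(W[...,2]<.08)
X=W[m];print(len(X),X.mean(0),np.percentile(X,[3,97],axis=0))
E
```

```text
10.4 [0.54071848 0.39736187 0.14569385] 112.1323478281208 0.05329731376537014
18 -0.033 -0.022 -0.005 1.2; -0.034 -0.022 -0.005 1.2; -0.034 -0.021 -0.005 1.2; -0.035 -0.020 -0.005 1.2; -0.035 -0.019 -0.005 1.2; -0.041 -0.012 -0.004 1.6; -0.042 -0.011 -0.004 1.6; -0.042 -0.010 -0.004 1.6; -0.042 -0.008 -0.004 1.6; -0.042 -0.007 -0.004 1.6; -0.042 -0.006 -0.004 1.6; -0.043 -0.005 -0.004 1.6; -0.039 0.012 0.008 -0.5; -0.039 0.011 0.008 -0.5; -0.039 0.011 0.008 -0.5; -0.039 0.011 0.008 -0.5; -0.039 0.010 0.008 -0.5; -0.039 0.010 0.008 -0.5
182 [0.54687681 0.39400407 0.03266552] [[0.52843849 0.37458536 0.01409502]
 [0.56247277 0.41984297 0.04078598]]
```

{"name": "arm_command", "arguments": {
  "plan": "-0.033 -0.022 -0.005 1.2; -0.034 -0.022 -0.005 1.2; -0.034 -0.021 -0.005 1.2; -0.035 -0.02 -0.005 1.2; -0.035 -0.019 -0.005 1.2; -0.041 -0.012 -0.004 1.6; -0.042 -0.011 -0.004 1.6; -0.042 -0.01 -0.004 1.6; -0.042 -0.008 -0.004 1.6; -0.042 -0.007 -0.004 1.6; -0.042 -0.006 -0.004 1.6; -0.043 -0.005 -0.004 1.6; -0.039 0.012 0.008 -0.5; -0.039 0.011 0.008 -0.5; -0.039 0.011 0.008 -0.5; -0.039 0.011 0.008 -0.5; -0.039 0.01 0.008 -0.5; -0.039 0.01 0.008 -0.5; 0 0 0 0"
}}

```text
clock: 12.82
tcp_pos: [0.5898, -0.3283, 0.1485]
orientation: [-2.068, -2.364, 0.002]
contact_force: [-0.0, 0.1, 0.0]
grip_width: 0.0535
gripper_force: 0.0
```

```bash
python3 - <<'E'
from h import *
o=r.get_obs();print(o['clock'],o['tcp_pos'],head(o),o['grip_width'],o['contact_force'])
p,d=eyes.grab_frame('top');cv2.imwrite('pics/t2.png',cv2.resize(p[180:340,110:520,::-1],None,fx=1.95,fy=1.95,interpolation=cv2.INTER_CUBIC))
rows([(.595,-.315,.05,98,4),(.595,-.315,.008,98,4)])
E
```

```text
12.825 [ 0.58984478 -0.32832189  0.14845735] 97.64943949614853 0.05349000064426396 [-0.00713496  0.10187033  0.04984636]
8 0.002 0.002 0.025 -0.1; 0.002 0.002 0.025 -0.1; 0.002 0.002 0.025 -0.1; 0.002 0.002 0.025 -0.1; 0.000 -0.000 0.011 -0.0; 0.000 -0.000 0.011 -0.0; 0.000 -0.000 0.011 -0.0; 0.000 -0.000 0.011 -0.0
```

View pics/t2.png

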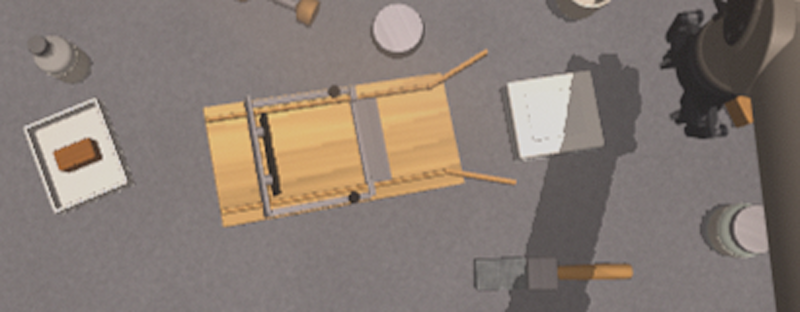

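The cedar lies flat in the tray at crop (77,155), and the berth is empty. The gripper is behind the box, so I go down and push.

{"name": "arm_command", "arguments": {
  "plan": "0.004 0.006 0.025 -1; 0.004 0.006 0.025 -1; 0.002 0 0.025 -0.4; 0.002 0 0.025 0; 0 0 0.014 0; 0 0 0.013 0; 0 0 0.013 0; 0 0 0 0; 0 0 0 0"
}}

```text
clock: 14.0
tcp_pos: [0.601, -0.3111, 0.0104]
orientation: [2.012, 2.412, 0.0]
contact_force: [-0.6, 0.6, 0.9]
grip_width: 0.0534
gripper_force: 0.0
```

```bash
cat >> h.py <<'E'
def st():
    o=r.get_obs();D=(o['tcp_pos']-F0);print('t %.2f h %.4f lat %.4f z %.4f head %.2f F'%(o['clock'],D[:2]@UU,D[:2]@[-UU[1],UU[0]],D[2],head(o)),o['contact_force'].round(1),o['grip_width'].round(4))
E
python3 -c "from h import *;st()"
```

```text
Traceback (most recent call last):
  File "h.py", line 27, in st
    o=r.get_obs();D=(o['tcp_pos']-F0);print('t %.2f h %.4f lat %.4f z %.4f head %.2f F'%(o['clock'],D[:2]@UU,D[:2]@[-UU[1],UU[0]],D[2],head(o)),o['contact_force'].round(1),o['grip_width'].round(4))
                                                                                                                                                                            ^^^^^^^^^^^^^^^^^^^^^
AttributeError: 'float' object has no attribute 'round'
```

{"name": "arm_command", "arguments": {
  "plan": "0.007 0 0 0; 0.007 0 0 0; 0.006 0 0 0; 0.005 0 0 0; 0.005 0 0 0; 0.006 0 0 0; 0.006 0.001 0 0; 0.006 0.001 0 0; 0.006 0.001 0 0; 0.006 0.001 0 0; 0.006 0.001 0 0; 0.006 0.001 0 0; 0.006 0.001 0 0; 0.006 0.001 0 0; 0.006 0.001 0 0; 0.006 0.001 0 0; 0.006 0.001 0 0; 0.006 0.001 0 0"
}}

```text
clock: 16.25
tcp_pos: [0.593, -0.2023, 0.0099]
orientation: [2.012, 2.412, -0.0]
contact_force: [0.7, -4.1, 0.5]
grip_width: 0.0532
gripper_force: 2.1
```

```bash
sed -i "s/o\['grip_width'\].round(4)/o['grip_width']/" h.py
python3 - <<'E'
from h import *;st()
p,d=eyes.grab_frame('scene');cv2.imwrite('pics/s4.png',cv2.resize(p[160:320,220:420,::-1],None,fx=3.75,fy=3.75,interpolation=cv2.INTER_CUBIC))
E
```

```text
t 16.25 h -0.1140 lat 0.0001 z 0.0099 head 100.32 F [ 0.7 -4.1  0.5] 0.053235123858588286
```

View pics/s4.png

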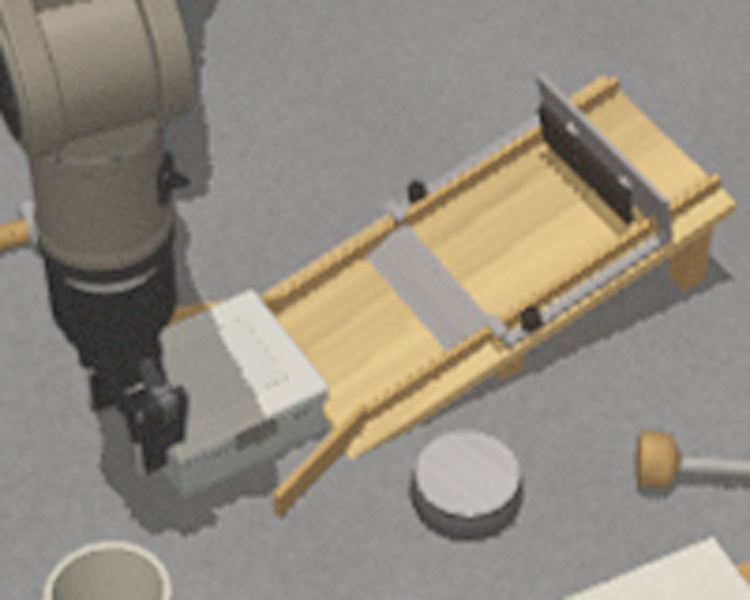

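The box's leading edge has reached the foot, with its top corners at crop (250,292) and (325,385), between the guide flares. I check its lateral position.

```bash
python3 - <<'E'
from h import *
def px(x,y):return (220+(x+.5)/3.75-.5,160+(y+.5)/3.75-.5)
def show(P):
    for q in P:
        D=q[:2]-F0[:2];print('h %.4f lat %.4f'%(D@UU,D@[-UU[1],UU[0]]))
show(ray('scene',[px(250,290),px(327,385)],.044)); print('guides foot')
show(ray('scene',[px(268,298),px(365,410)],.014))
show(ray('scene',[px(393,207),px(500,330)],.045)); 
E
```

```text
h 0.0035 lat 0.0509
h 0.0054 lat -0.0462
guides foot
h 0.0230 lat 0.0624
h 0.0285 lat -0.0558
h 0.1259 lat 0.0669
h 0.1263 lat -0.0653
```

{"name": "arm_command", "arguments": {
  "plan": "0.006 0 0 0; 0.006 0 0 0; 0.006 0 0 0; 0.006 0 0 0; 0.006 0 0 0; 0.006 0 0 0; 0.006 0 0 0; 0.006 0 0 0"
}}

```text
clock: 17.3
tcp_pos: [0.5842, -0.1548, 0.0098]
orientation: [-2.012, -2.412, 0.0]
contact_force: [0.8, -3.7, -1.9]
grip_width: 0.0534
gripper_force: 1.7
```

{"name": "arm_command", "arguments": {
  "plan": "0.006 0 0 0; 0.006 0 0 0; 0.006 0 0 0; 0.006 0 0 0; 0.006 0 0 0; 0.006 0 0 0; 0.006 0 0 0; 0.006 0 0 0"
}}

```text
clock: 18.3
tcp_pos: [0.5757, -0.1085, 0.0099]
orientation: [2.013, 2.411, -0.001]
contact_force: [1.5, -6.1, -0.6]
grip_width: 0.0536
gripper_force: 3.0
```

```bash
python3 -c "from h import *;st()"
```

```text
t 18.30 h -0.0186 lat 0.0008 z 0.0099 head 100.29 F [ 1.5 -6.1 -0.6] 0.053584499656090065
```

{"name": "arm_command", "arguments": {
  "plan": "0.006 0 -0.0015 0; 0.006 0 -0.0015 0; 0.006 0 -0.0015 0; 0.006 0 -0.0015 0; 0.006 0 -0.0015 0; 0.006 0 -0.0015 0; 0.006 0 -0.0015 0; 0.006 0 -0.0015 0"
}}

```text
clock: 19.3
tcp_pos: [0.5672, -0.0606, 0.0221]
orientation: [2.013, 2.412, -0.0]
contact_force: [1.4, -4.7, -0.9]
grip_width: 0.0531
gripper_force: 2.5
```

{"name": "arm_command", "arguments": {
  "plan": "0.006 0 -0.0015 0; 0.006 0 -0.0015 0; 0.006 0 -0.0015 0; 0.006 0 -0.0015 0; 0.006 0 -0.0015 0; 0.005 0 -0.0012 0; 0.005 0 -0.0012 0; 0.005 0 -0.0012 0"
}}

```text
clock: 20.3
tcp_pos: [0.5587, -0.0161, 0.0328]
orientation: [-2.012, -2.412, 0.001]
contact_force: [1.4, -4.4, -1.9]
grip_width: 0.0533
gripper_force: 1.7
```

```bash
python3 - <<'E'
from h import *;st()
p,d=eyes.grab_frame('scene');cv2.imwrite('pics/s5.png',cv2.resize(p[130:290,260:460,::-1],None,fx=3.75,fy=3.75,interpolation=cv2.INTER_CUBIC))
E
```

```text
t 20.30 h 0.0753 lat 0.0015 z 0.0328 head 100.34 F [ 1.4 -4.4 -1.9] 0.05326936335308739
```

View pics/s5.png

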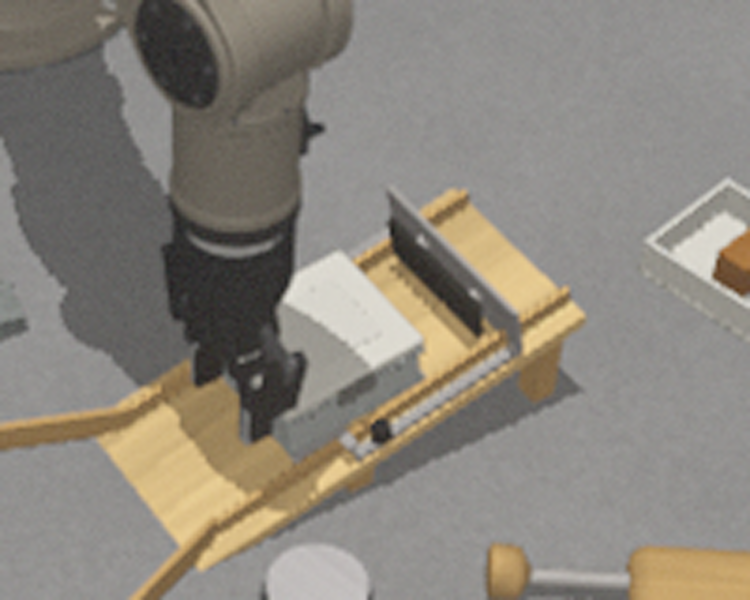

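The box is moving up square between the guides with its rear near the lip. The buffer and frame are clear ahead at crop (440,275).

{"name": "arm_command", "arguments": {
  "plan": "0.004 0 -0.002 0; 0.004 0 -0.002 0; 0.004 0 -0.001 0; 0.004 0 -0.001 0; 0.004 0 -0.001 0"
}}

```text
clock: 20.98
tcp_pos: [0.5555, 0.0034, 0.0401]
orientation: [2.013, 2.412, 0.0]
contact_force: [0.8, -3.4, -1.3]
grip_width: 0.0532
gripper_force: 1.8
```

{"name": "arm_command", "arguments": {
  "plan": "0.002 0 -0.0005 0; 0.002 0 -0.0005 0"
}}

```text
clock: 21.22
tcp_pos: [0.5548, 0.0071, 0.041]
orientation: [-2.013, -2.412, 0.0]
contact_force: [1.1, -2.4, -2.7]
grip_width: 0.0531
gripper_force: 1.8
```

{"name": "arm_command", "arguments": {
  "plan": "0.002 0 -0.0005 0; 0.002 0 -0.0005 0"
}}

```text
clock: 21.48
tcp_pos: [0.5541, 0.011, 0.042]
orientation: [-2.013, -2.412, 0.0]
contact_force: [1.3, -3.7, -1.4]
grip_width: 0.0537
gripper_force: 1.8
```

```bash
python3 -c "from h import *;st()"
```

```text
t 21.48 h 0.1028 lat 0.0014 z 0.0420 head 100.31 F [ 1.3 -3.7 -1.4] 0.053716816443319444
```

{"name": "arm_command", "arguments": {
  "plan": "0.001 0 0 0; 0.001 0 0 0"
}}

```text
clock: 21.72
tcp_pos: [0.5539, 0.0127, 0.0422]
orientation: [2.013, 2.412, -0.0]
contact_force: [0.7, -3.4, 0.3]
grip_width: 0.0538
gripper_force: 2.4
```

{"name": "arm_command", "arguments": {
  "plan": "0.001 0 0 0; 0.001 0 0 0"
}}

```text
clock: 21.98
tcp_pos: [0.5538, 0.0144, 0.0423]
orientation: [2.013, 2.411, -0.0]
contact_force: [0.9, -5.7, 1.6]
grip_width: 0.0533
gripper_force: 2.9
```

{"name": "arm_command", "arguments": {
  "plan": "0.001 0 0 0; 0.001 0 0 0"
}}

```text
clock: 22.22
tcp_pos: [0.5537, 0.0162, 0.0425]
orientation: [2.013, 2.411, 0.0]
contact_force: [0.1, -5.4, 3.7]
grip_width: 0.0533
gripper_force: 3.0
```

```bash
cat >> h.py <<'E'
def boxtop():
    p,d=eyes.grab_frame('scene');W=cloud('scene',p,d);hsv=cv2.cvtColor(p,cv2.COLOR_RGB2HSV)
    D=W[...,:2]-F0[:2];h=D@UU;l=D@np.array([-UU[1],UU[0]]);hp=h
    m=(hsv[...,1]<45)&(hsv[...,2]>95)&(h>.12)&(h<.225)&(abs(l)<.045)&(W[...,2]>.06)&(W[...,2]<.13)
    A=np.c_[h[m],l[m],np.ones(m.sum())];z=W[...,2][m]
    for _ in range(4):
        c,*_q=np.linalg.lstsq(A,z,rcond=None);k=abs(A@c-z)<.004;A,z=A[k],z[k]
    print('top n',len(z),'pitch %.3f roll %.3f'%(np.arctan(c[0]),np.arctan(c[1])),'height above slope at h=.18: %.4f'%((c@[.18,0,1]-.18*np.tan(.24))*np.cos(.24)),'h range',np.percentile(A[:,0],[1,99]))
E
python3 -c "from h import *;st();boxtop()"
```

```text
t 22.23 h 0.1080 lat 0.0009 z 0.0425 head 100.28 F [ 0.1 -5.4  3.7] 0.05333097138381487
top n 667 pitch 0.159 roll 0.011 height above slope at h=.18: 0.0466 h range [0.12639125 0.22425422]
```

{"name": "arm_command", "arguments": {
  "plan": "0.0015 0 -0.001 0; 0.0015 0 -0.001 0"
}}

```text
clock: 22.52
tcp_pos: [0.5524, 0.0202, 0.044]
orientation: [-2.012, -2.412, -0.0]
contact_force: [0.6, -4.1, -1.9]
grip_width: 0.0533
gripper_force: 2.1
```

{"name": "arm_command", "arguments": {
  "plan": "0.0015 0 -0.0005 0; 0.0015 0 -0.0005 0"
}}

```text
clock: 22.78
tcp_pos: [0.5521, 0.0221, 0.0449]
orientation: [2.012, 2.412, -0.001]
contact_force: [1.9, -7.4, -3.3]
grip_width: 0.0534
gripper_force: 3.6
```

```bash
python3 -c "from h import *;st();boxtop()"
```

```text
t 22.77 h 0.1141 lat 0.0015 z 0.0449 head 100.31 F [ 1.9 -7.4 -3.3] 0.053438450114709574
top n 632 pitch 0.239 roll 0.012 height above slope at h=.18: 0.0430 h range [0.12844818 0.22392377]
```

The box has dropped in: its pitch is 0.239 rad and its top sits 43 mm above the slope. I back off.

{"name": "arm_command", "arguments": {
  "plan": "-0.002 0 0 0; -0.003 0 0 0; -0.008 0 0 0; -0.015 0 0 0; -0.02 0 -0.01 0; -0.02 0 -0.03 0; -0.03 0 -0.04 0; -0.03 0 -0.04 0; -0.03 0 -0.04 0; -0.03 0 0 0; -0.03 0 0 0; -0.03 0 0 0; 0 0 0 0"
}}

```text
clock: 24.45
tcp_pos: [0.5956, -0.2258, 0.2046]
orientation: [2.019, 2.406, -0.002]
contact_force: [-1.2, 0.4, -1.2]
grip_width: 0.0534
gripper_force: 0.0
```

```bash
python3 - <<'E'
from h import *;st();boxtop()
p,d=eyes.grab_frame('scene');cv2.imwrite('pics/s6.png',p[100:460,130:600,::-1])
E
```

```text
t 24.45 h -0.1376 lat 0.0016 z 0.2046 head 100.00 F [-1.2  0.4 -1.2] 0.05338407681490011
top n 1040 pitch 0.243 roll 0.005 height above slope at h=.18: 0.0431 h range [0.1245177  0.22383077]
```

View pics/s6.png

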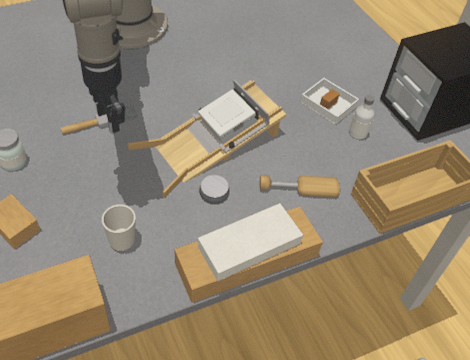

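The box lies flat in the berth behind the lip at (228,112), and the cedar is in the tray at (330,99). The bystanders have not moved and the arm is clear.

```bash
python3 -c "from h import *;print(ticket.hand_in())"
```

```text
the job is handed in; nothing more can be done
None
```

The cedar block is in the white tray and the storage box lies flat in the berth behind the lip; the job is handed in at about 24.5 s. Readings while pushing stayed below about 9 N, but a missed first grasp pressed on the cedar with about 32 N without visibly moving it.

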